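# Shut a pill cassette's snap covers and rock it out of its tight dock

### The job

The pill cassette with the blue handle has been filled in its dock: press both of its clear covers down until they snap shut, so that no tablet can fall out. Then take it by the handle and work it out of its tight bay by rocking it end to end in small steps, left end up first and then the right end past it, because a straight pull would bring the whole dock up; the dock and the other cassette stay down on the worktop. Finish holding the cassette in the gripper, level and still, just clear above its bay (about a finger's breadth), and do not put it down or let go.

Things in the scene. Friction and masses are not known exactly. Their poses are not given: they have to be found in the camera images.
- dock: Filling dock: a loose weighted stand, 150 (x) x 230 (y) x 26 mm, grey on a dark steel plate, 1.3 kg, on rubber feet. Origin on the worktop under its centre; x away from the robot, across the bays; y along them, to the robot's left. Two open-topped bays, centred at x = -33 and +33 mm; bay floor 10 mm, rim 26 mm above the worktop.
- dock_top (a point): Centre of the dock's top, 26 mm above its underside. At both ends of each bay a sprung black cheek grips the cassette's end, up to 14 mm above the bay floor (7 N friction each): lifting one end takes 8 to 10 N there; pulling both ends at once tips or lifts the dock, one end at a time leaves it standing.
- cassette: The cassette to take out: loose, white, BLUE handle, two clear covers with blue edges that start open; in either bay. 42 (x) x 112 (y) x 31 mm without the handle, 0.12 to 0.2 kg. Origin at the centre of its underside, 10 mm above the worktop when seated; x away from the robot, y along its length to the robot's left, parallel to the dock.
- handle (a point): Middle of the blue handle, 50 mm above the cassette's underside; axes as the cassette's. A rigid upright loop at the cassette's middle, 38 mm long (y), 18 mm wide (x), reaching from 31 to 64 mm above the underside; taken across its 38 mm, one finger over each shut cover.
- end_left (a point): Bottom edge of the cassette's left end: 56 mm from its centre along +y, at underside height.
- end_right (a point): Bottom edge of the cassette's right end: 56 mm from its centre along -y, at underside height.
- cover_left (a joint): Angle of the left cover (+y side): 0 shut, grows as it opens; starts at 0.45 to 0.85. Hinge along y at the far long edge (x = +20 mm, 31 mm above the underside); the front edge, towards the robot, swings up. It stays where put; near 0.15 its tab meets a sprung nib, and 5 to 8 N down on the front half snaps it to 0, where the nib holds it.
- cover_left_mid (a point): Middle of the top face of the left cover: 22 mm from its hinge, 38 mm from the cassette's centre along +y; moves with it. The cover is 44 mm (hinge to front edge) x 33 mm (y) x 2 mm; shut, its top lies 33 mm above the cassette's underside.
- cover_right (a joint): Angle of the right cover (-y side): 0 shut, grows as it opens; starts at 0.45 to 0.85. Hinge along y at the far long edge (x = +20 mm, 31 mm above the underside); the front edge, towards the robot, swings up. It stays where put; near 0.15 its tab meets a sprung nib, and 5 to 8 N down on the front half snaps it to 0, where the nib holds it.
- cover_right_mid (a point): Middle of the top face of the right cover: 22 mm from its hinge, 38 mm from the cassette's centre along -y; moves with it. The cover is 44 mm (hinge to front edge) x 33 mm (y) x 2 mm; shut, its top lies 33 mm above the cassette's underside.
- cassette_b: The other cassette, with a cream handle, covers already shut, same size, in the dock's other bay; stays there. Origin at the centre of its underside.
- store_0: Bystander: round white storage jar with a blue band, 68 mm across and 90 mm high; origin at the centre of its underside.
- store_1: Bystander: round white storage jar, 68 mm across and 110 mm high; origin at the centre of its underside.
- label_roll: Bystander: roll of labels, 70 mm across and 36 mm high, lying flat; origin at the centre of its underside.
- timer: Bystander: small white kitchen timer, 66 x 66 x 19 mm, lying flat; origin at the centre of its underside.

How it is judged (in metres and radians):
On the way, in this order (a step that is already met when the one before it is completed fails the run):
1. both covers snapped shut while the cassette still sits fully in its bay (value of joint each of cover_left, cover_right below 0.05 rad and z of each of end_left, end_right in the frame of dock below 0.013 m), for 0.2 s.
2. left end rocked up while the right end is still deep in the bay (angle between handle's own y axis and vertical below 1.541 rad and z of end_left in the frame of dock above 0.014 m and z of end_right in the frame of dock below 0.015 m), for 0.05 s.
3. right end rocked up past the left end, which has stayed raised but is still in the bay (angle between handle's own y axis and vertical above 1.591 rad and z of end_left in the frame of dock between 0.012 and 0.026 m), for 0.05 s.
At the end, for the whole second after the job is handed in: Held in the gripper, touching no other thing: both ends 3 to 49 mm above the bay rim, over its bay (30 mm along it, handle under 85 mm from its start), level within 7 degrees, still; covers under 0.05 rad; dock flat on the worktop, other cassette seated (value of joint each of cover_left, cover_right below 0.05 rad and z of end_left in the frame of dock between 0.029 and 0.075 m and z of end_right in the frame of dock between 0.029 and 0.075 m and angle between handle's own z axis and vertical below 0.12 rad and contact force between the fingers and cassette above 1 N and contact force between cassette and dock below 0.05 N and contact force between cassette and cassette_b below 0.05 N and distance of handle from where it was at the start of the episode below 0.085 m and y of handle in the frame of dock between -0.03 and 0.03 m and linear speed of cassette below 0.03 m/s and height (world z) of dock_top below 0.029 m and angle between dock's own z axis and vertical below 0.03 rad and z of cassette_b in the frame of dock below 0.014 m); the arm keeps its last pose, push and grip.
It fails at once if the dock is lifted off or tipped up from the worktop (height (world z) of dock_top above 0.034 m or angle between dock's own z axis and vertical above 0.06 rad).
It fails at once if the dock is pushed more than 50 mm along the worktop (distance of dock from where it was at the start of the episode above 0.05 m).
It fails at once if the other cassette is pulled up out of its bay (z of cassette_b in the frame of dock above 0.018 m).
It fails at once if a bystander on the worktop is displaced (distance of any of store_0, store_1, label_roll, timer from where it was at the start of the episode above 0.03 m).
It also fails if it takes over 51 s, if anything falls off the work surface, if the arm or the gripper's body presses on something with over 40 N, if the wrist force passes 120 N, or if a joint passes its speed limit or range.

### The arm

A 7-joint arm with a two-finger parallel gripper is mounted at the origin on a cart in front of the work surface, level with it; the furniture and walls round the work are solid. World frame = base frame: x ahead of the robot, y to its left, z up, the work surface at z = 0. Lengths are in m, angles in degrees, forces in N, time in s.
With the tool pointing down it reaches from about 0.35 to 0.9 m from the base axis. Payload 7.2 kg.
Tool frame: the origin (TCP) lies at the centre of the arm's flange, where the gripper is bolted on; the fingertips stand 173 mm ahead of it and the grasp point (between the pads) lies 155 mm ahead of it; z points along the fingers, y is the direction in which the jaws open and shut (so a half turn about z gives the same grasp; the last joint's range is limited). The gripper opens to 85 mm and grips with 20 to 120 N. Pads are 22 mm wide; open, the fingers measure 114 mm over their backs; the gripper's body (76 mm by 85 mm) begins 54 mm behind the grasp point. The pads swing forward as they close: fully open they stand 13 mm farther back than shut.
Start: joints at [67.483, 23.554, -0.728, 91.456, 0.321, 64.991, -4.71], TCP at [0.199, -0.592, 0.405] pointing down, gripper open.
Joint ranges: [-169.25, 169.25], [-16.82, 113.86], [-84.01, 82.57], [7.8, 145.47], [-59.2, 239.2], [7.22, 106.19], [-163.78, 163.78]. Speed limits (degrees/s): [136.94, 136.94, 172.46, 172.46, 180, 180, 180].

### API

Orientations are given as a 3x3 rotation matrix whose columns are the frame's x, y, z axes.
In Python, from station import manip, viewer, workorder gives the robot as it stands. The module is installed in compiled form; this text tells all that it offers.
- The arm moves only by the shell command python3 -m crank 'ROWS' [FORCE]. ROWS is JSON, a list that holds one entry, the list of rows, each a list of 5 numbers: the opening, from 0 (shut) to 1 (fully open), then the shift along the tool's x, y, z in m, then the turn about the tool's z in rad. A call has exactly 5 rows; each row shifts and turns the commanded pose from where the row before left it, along the tool's axes as they then stand; what a row does not reach is not made up. A row lasts 1/8 s, in which the tool goes at most 62.5 mm and 10.7 degrees, less where a joint would pass 70% of its speed; a pose out of reach is approached as far as the arm can. A call is refused whole if a number of a shift passes 0.0625 or a number of a turn 0.188, either way. A call with a gripper value outside its range is refused whole. The fingers move at their own pace and stop on an object; FORCE is the grip in N (left out, the last holds). Time passes only in rows, so rows that do not move let the fingers close, or fill a call up. It gives the time, the measured TCP pose, the force and the opening at its end, in the units of the state.
- manip.sense(): the state, without advancing time (a new reading comes with each control period).
- viewer.capture(name): name is "scene" or "top"; returns the picture (480x640x3 uint8, red, green, blue); there is no depth.
- viewer.get_calibration(name): a dict with "vertical_fov" (degrees; the focal length in pixels is half the picture's height over the tangent of half this angle, whatever the lens; pixels are square), "cx", "cy" (the principal point, pixels), "xyz" and "attitude" of the camera in the world. Camera axes: x right, y down, z forward; pixel columns grow to the right and rows downward; lengths in m; the calibration is good to about 2 mm. A picture is of the moment at which its call begins. get_calibration takes no time and is no camera call.
- workorder.hand_in(): hands the job in, once; it reports no verdict.
Trained networks look in the newest picture that a camera, given by its name, has taken for a name from the list of things; names that differ only in an ending like _2 or _b are one class to them, and where a whole thing is asked for, a point or a joint stands for the part that bears it (a point fixed in the world has none). Each returns a list of dicts, best first, with "score" (0 to 1); they miss things now and then, are a little off and sometimes report something else, mostly with a low value. They report only what shows in the picture. A call takes as long as a camera call.
- viewer.find_in(query, camera): "location" ([x, y, z] in m, in the coordinates of the camera as it stood for that picture, good to about 4 mm: the middle of the surface that is visible of it).
- viewer.outline_of(query, camera): "pixels" (480x640 bool, what is visible of it).
The state is a dict: "t": time; "joint_pos": joint angles; "qvel": joint speeds; "tau": joint torques, N m; "position": TCP position; "orientation": TCP orientation; "wrist_force": force on the tool from outside, world axes, zero at the start; "torque": the same for the moment, N m; "finger_gap": finger opening in m.
Only numpy, scipy, OpenCV 4.12 (cv2) and the standard library are available. Lean on these libraries where they do the work, as an engineer would, in place of code of your own. Each camera call takes 0.05 s, during which the arm holds its last target. There are 200 camera calls.

## Working session

There is one attempt and no reset: what is moved stays moved. The work goes in short steps, Python scripts to look and compute and a shell command to move; the robot and the scene stay as the last step left them, time stands still between calls to the robot, and variables do not carry over. Pictures are saved under pics/ and viewed, about 8 in all and at most 12, crops included, and the job is handed in when it is done.

```bash
mkdir -p pics; cat > h.py <<'E'
import numpy as np, cv2
from station import manip, viewer, workorder
def cal(c):
    k=viewer.get_calibration(c); f=240/np.tan(np.radians(k['vertical_fov'])/2)
    return k,f,np.array(k['xyz']),np.array(k['attitude'])
def snap(c,name,crop=None,s=1):
    im=viewer.capture(c)
    v=im if crop is None else im[crop[1]:crop[3],crop[0]:crop[2]]
    cv2.imwrite('pics/'+name,cv2.resize(v,None,fx=s,fy=s,interpolation=cv2.INTER_CUBIC)[:,:,::-1]); return im
def find(q,c):
    k,f,p,R=cal(c)
    return [(round(d['score'],2),(p+R@np.array(d['location'])).round(4)) for d in viewer.find_in(q,c)]
def ray(c,u,v,z):
    k,f,p,R=cal(c); d=R@np.array([(u-k['cx'])/f,(v-k['cy'])/f,1]); return p+d*(z-p[2])/d[2]
def proj(c,P):
    k,f,p,R=cal(c); q=R.T@(np.array(P)-p); return q[0]/q[2]*f+k['cx'],q[1]/q[2]*f+k['cy']
E
python3 - <<'E'
from h import *
print(manip.sense()); 
for c in('top','scene'):
    print(cal(c)); snap(c,c+'0.png')
    for q in('handle','cassette','cassette_b','dock','cover_left','cover_right','cover_left_mid','cover_right_mid'): print(c,q,find(q,c)[:3])
E
```

```text
{'t': 0.0, 'joint_pos': array([67.48240532, 23.60147173, -0.72990597, 91.5070542 ,  0.32168007,
       64.99129238, -4.71146417]), 'qvel': array([ 0.04653713, -0.14038869, -0.01817854, -0.0121758 ,  0.11451515,
       -0.12335657, -0.05054522]), 'tau': array([-2.26698448e-04, -6.00611901e+01,  6.81554396e-01, -2.99405658e+01,
        1.37479059e-02,  1.05774615e-02,  3.33371850e-05]), 'position': array([ 0.19936685, -0.59209968,  0.40381541]), 'orientation': array([[ 9.47704449e-01,  3.19148620e-01, -6.60478911e-04],
       [ 3.19149279e-01, -9.47703151e-01,  1.57336251e-03],
       [-1.23801470e-04, -1.70187402e-03, -9.99998544e-01]]), 'wrist_force': array([ 0.31010689, -0.25594799,  0.5248595 ]), 'torque': array([ 0.00303884, -0.01988367,  0.01764394]), 'finger_gap': 0.08539141222488536}
({'vertical_fov': 52.524396923889725, 'cx': 322.71475221919076, 'cy': 238.04081749228112, 'xyz': array([ 0.38518393, -0.04085191,  1.13509982]), 'attitude': array([[-0.00367416, -0.99122625,  0.13212501],
       [-0.99999154,  0.00388602,  0.00134567],
       [-0.00184731, -0.13211895, -0.99123215]
[... 1184 characters left out ...]
853]])}, np.float64(444.44794169700543), array([0.02276838, 0.40892289, 0.78862437]), array([[-0.63132758, -0.57787729,  0.5171879 ],
       [-0.77538889,  0.45827064, -0.4344653 ],
       [ 0.0140556 , -0.67531167, -0.73739853]]))
scene handle [(0.6, array([0.5809, 0.0843, 0.0402]))]
scene cassette [(0.64, array([0.5098, 0.0785, 0.0434]))]
scene cassette_b [(0.64, array([0.5098, 0.0785, 0.0434]))]
scene dock [(0.86, array([0.5269, 0.1258, 0.0293]))]
scene cover_left [(0.49, array([0.5695, 0.1159, 0.0611]))]
scene cover_right [(0.62, array([0.5742, 0.0383, 0.0662]))]
scene cover_left_mid [(0.42, array([0.5753, 0.1176, 0.0627]))]
scene cover_right_mid [(0.53, array([0.5757, 0.0349, 0.063 ]))]
```

```bash
python3 - <<'E'
import cv2,numpy as np
a=cv2.imread('pics/top0.png')
c=cv2.imread('pics/top0.png')[90:240,190:360]
cv2.imwrite('pics/c1.png',cv2.resize(c,(680,600),interpolation=cv2.INTER_CUBIC))
E
```

```text
(no output)
```

View pics/c1.png

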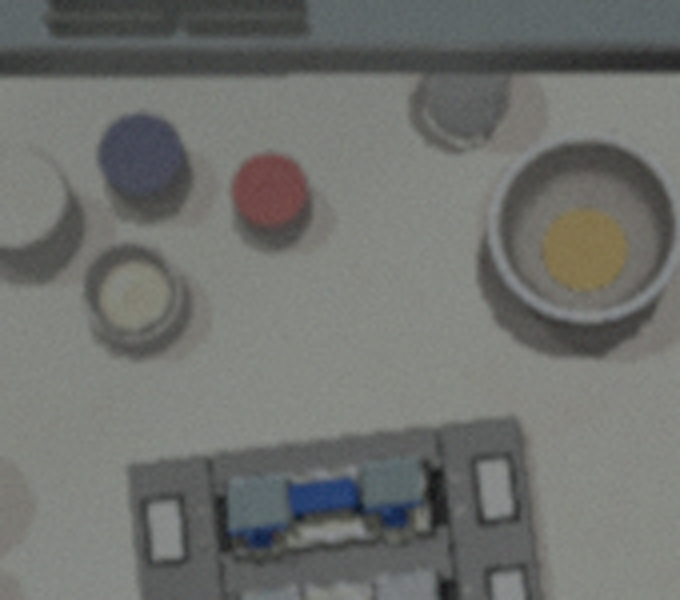

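View pics/scene0.png

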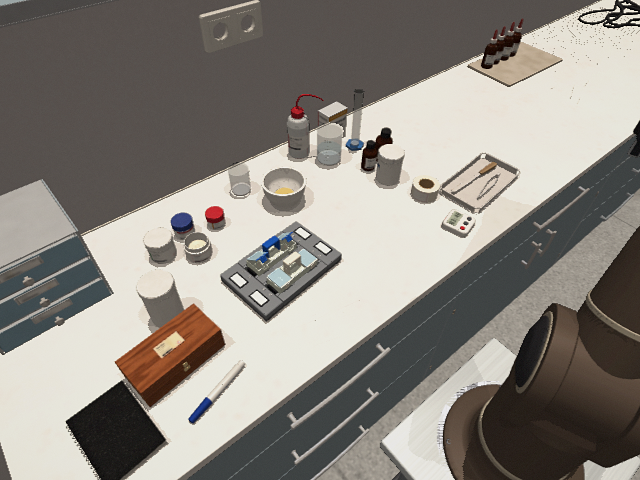

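The cassette with the blue handle is in the far bay, with both covers open. The dock is turned a few degrees, and there's clear space around it. Next I need a close crop to get its yaw.

```bash
python3 - <<'E'
import cv2,numpy as np
a=cv2.imread('pics/top0.png')[190:285,215:335]
a=cv2.convertScaleAbs(a,alpha=1.5)
cv2.imwrite('pics/c2.png',cv2.resize(a,(720,570),interpolation=cv2.INTER_CUBIC))
E
```

```text
(no output)
```

View pics/c2.png

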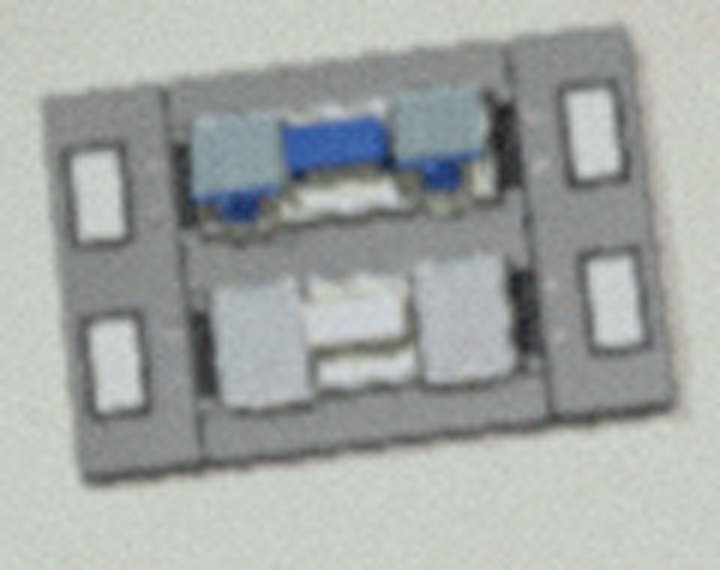

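The dock fills the crop, with corners at about (43,100), (628,28), (675,410) and (88,480). The blue handle top is at about (335,145). I'll fit the pose from these.

```bash
python3 - <<'E'
from h import *
C=np.array([ray('top',215+u/6,190+v/6,.026)[:2] for u,v in[(43,100),(628,28),(675,410),(88,480)]])
print(C.round(4)); M=np.array([[75,115],[75,-115],[-75,-115],[-75,115]])/1000
c=C.mean(0); H=(C-c).T@M; yaw=np.arctan2(H[1,0]-H[0,1],H[0,0]+H[1,1]); print(c,np.degrees(yaw))
R=np.array([[np.cos(yaw),-np.sin(yaw)],[np.sin(yaw),np.cos(yaw)]]); print(((C-c)@R-M).round(4))
print('bay far',c+R@[.033,0],'handle top blue',ray('top',215+335/6,190+145/6,.074))
S=manip.sense(); X=S['orientation'][:,0]; print('tool x yaw',np.degrees(np.arctan2(X[1],X[0])))
# blue mask
im=cv2.cvtColor(viewer.capture('top'),cv2.COLOR_RGB2HSV)
m=(cv2.inRange(im,(105,130,40),(130,255,255)))[190:285,215:335]
n,l,s,cc=cv2.connectedComponentsWithStats(m)
for i in range(1,n):
  if s[i,4]>8: print(s[i],cc[i]+[215,190],ray('top',*(cc[i]+[215,190]),.074).round(4))
E
```

```text
[[ 0.6074  0.1938]
 [ 0.6349 -0.0326]
 [ 0.4861 -0.0501]
 [ 0.4603  0.1732]]
[0.54719252 0.07105257] 6.937367167562773
[[-0.0004 -0.0004]
 [-0.0004  0.0015]
 [-0.0002  0.0021]
 [ 0.0011 -0.0031]]
bay far [0.57995092 0.07503845] handle top blue [0.58043845 0.07534661 0.074     ]
tool x yaw 18.61301376485194
[ 47  20  18   9 109] [270.65137615 213.93577982] [0.581  0.0758 0.074 ]
[70 27  6  4 21] [287.85714286 218.42857143] [0.5707 0.0376 0.074 ]
[36 32  7  5 21] [254.33333333 223.85714286] [0.5588 0.1116 0.074 ]
```

```bash
python3 -m crank '[[[0,0,0,0,0.102],[0,0,0,0,0.102],[0,0.03,-0.04,0,0],[0,0.034,-0.044,0,0],[0,0.034,-0.044,0,0]]]' 20
python3 -m crank '[[[0,0.034,-0.044,0,0],[0,0.034,-0.044,0,0],[0,0.034,-0.044,0,0],[0,0.034,-0.044,0,0],[0,0.034,-0.044,0,0]]]'
python3 -m crank '[[[0,0.034,-0.044,0,0],[0,0.034,-0.044,0,0],[0,0.034,-0.044,0,0],[0,0.034,-0.044,0.03,0],[0,0,0,0,0]]]'
cat >> h.py <<'E'
Y=np.radians(6.94); EX=np.array([np.cos(Y),np.sin(Y),0]); EY=np.array([-np.sin(Y),np.cos(Y),0]); C=np.array([.5803,.0753,0])
def st():
    S=manip.sense(); p=S['position']; X=S['orientation'][:,0]; w=S['wrist_force']
    print('t %.2f local x %.4f y %.4f tcpz %.4f yaw %.2f tilt %s gap %.4f F(dock) %.1f %.1f %.1f T %s'%(S['t'],(p-C)@EX,(p-C)@EY,p[2],np.degrees(np.arctan2(X[1],X[0])),S['orientation'][:2,2].round(4),S['finger_gap'],w@EX,w@EY,w[2],S['torque'].round(2)))
E
python3 -c "
from h import *
st()"
```

```text
t: 1.58
position: [0.282, -0.452, 0.4047]
orientation: [[0.993, 0.12, 0.0], [0.12, -0.993, -0.0], [0.0, 0.0, -1.0]]
wrist_force: [1.4, 0.3, 0.4]
finger_gap: 0.0001
t: 2.2
position: [0.4242, -0.2129, 0.4051]
orientation: [[0.993, 0.12, 0.001], [0.12, -0.993, -0.001], [0.001, 0.001, -1.0]]
wrist_force: [0.9, 0.1, 0.4]
finger_gap: 0.0001
t: 2.82
position: [0.5377, -0.0194, 0.373]
orientation: [[0.992, 0.127, -0.003], [0.127, -0.992, 0.003], [-0.002, -0.003, -1.0]]
wrist_force: [-1.2, 0.3, -0.2]
finger_gap: -0.0006
t 2.83 local x -0.0537 y -0.0889 tcpz 0.3730 yaw 7.32 tilt [-0.0026  0.0026] gap -0.0006 F(dock) -1.1 0.5 -0.2 T [-0.05  0.04 -0.04]
```

```bash
python3 -m crank '[[[0,0.023,-0.025,0,0],[0,0.023,-0.025,0.02,0],[0,0,0,0.04,0],[0,0,0,0.023,0],[0,0,0,0,0]]]'
python3 -c "
from h import *
st()"
python3 -m crank '[[[0,0,0,0.025,0],[0,0,0,0.02,0],[0,0,0,0.015,0],[0,0,0,0.01,0],[0,0,0,0.004,0]]]'
python3 -c "
from h import *
st()"
```

```text
t: 3.45
position: [0.576, 0.0301, 0.2907]
orientation: [[0.993, 0.12, -0.003], [0.12, -0.993, -0.001], [-0.003, 0.0, -1.0]]
wrist_force: [-0.4, 0.1, 0.6]
finger_gap: 0.0002
t 3.45 local x -0.0097 y -0.0443 tcpz 0.2907 yaw 6.87 tilt [-0.0034 -0.0008] gap 0.0002 F(dock) -0.3 0.2 0.6 T [ 0.01 -0.    0.  ]
t: 4.08
position: [0.5768, 0.031, 0.2181]
orientation: [[0.993, 0.12, 0.0], [0.12, -0.993, -0.0], [0.0, 0.0, -1.0]]
wrist_force: [0.2, -0.1, 0.2]
finger_gap: -0.0001
t 4.08 local x -0.0088 y -0.0436 tcpz 0.2181 yaw 6.90 tilt [ 0.0002 -0.0002] gap -0.0001 F(dock) 0.1 -0.1 0.2 T [0.03 0.01 0.  ]
```

```bash
python3 -m crank '[[[0,0,-0.003,0.002,0],[0,0,0,0.002,0],[0,0,0,0.001,0],[0,0,0,0,0],[0,0,0,0,0]]]'
python3 -c "
from h import *
st(); snap('scene','s1.png',(220,210,340,310),6)"
```

```text
t: 4.7
position: [0.5765, 0.0341, 0.2159]
orientation: [[0.993, 0.12, 0.002], [0.12, -0.993, -0.001], [0.002, 0.002, -1.0]]
wrist_force: [-7.5, -2.9, 23.3]
finger_gap: 0.0
t 4.70 local x -0.0087 y -0.0404 tcpz 0.2159 yaw 6.91 tilt [ 0.0017 -0.0013] gap 0.0000 F(dock) -7.8 -2.0 23.3 T [-0.65  1.81  0.03]
```

View pics/s1.png

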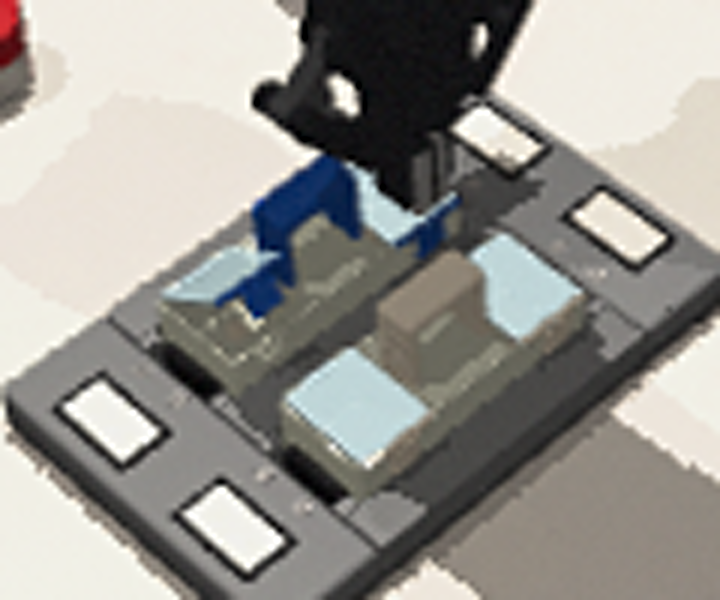

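The right cover looks flat under the fingertips at about (410,210), and the tip height (42.9 mm) matches the shut height. The left cover at about (220,275) is still open, so I'll press it next.

```bash
python3 -m crank '[[[0,0,0,-0.03,0],[0,0,0,-0.03,0],[0,0,-0.04,0,0],[0,0,-0.04,0,0],[0,0,0,0,0]]]'
python3 -m crank '[[[0,0,0,0.03,0],[0,0,0,0.015,0],[0,0,0,0.012,0],[0,0,0,0.004,0],[0,0,0,0,0]]]'
python3 -c "
from h import *
st()"
```

```text
t: 5.38
position: [0.566, 0.118, 0.2739]
orientation: [[0.992, 0.126, 0.001], [0.126, -0.992, 0.003], [0.001, -0.002, -1.0]]
wrist_force: [-0.8, -1.1, -0.1]
finger_gap: 0.0
t: 6.0
position: [0.5666, 0.1134, 0.2156]
orientation: [[0.993, 0.12, 0.001], [0.12, -0.993, -0.002], [0.0, 0.002, -1.0]]
wrist_force: [-14.0, -5.0, 36.1]
finger_gap: 0.0003
t 6.00 local x -0.0090 y 0.0395 tcpz 0.2156 yaw 6.89 tilt [ 0.0006 -0.0017] gap 0.0003 F(dock) -14.5 -3.3 36.1 T [-0.91  3.02  0.04]
```

```bash
python3 -m crank '[[[0,0,0,-0.03,0],[0.5,0,0,-0.04,0.174],[0.5,0,0,-0.03,0.174],[0.5,0,0,0,0.174],[0.5,0,0,0,0.174]]]'
python3 -m crank '[[[0.5,0,0,0,0.174],[0.5,0,0,0,0.174],[0.5,0,0,0,0.174],[0.5,0,0,0,0.174],[0.5,0,0,0,0.174]]]'
python3 -c "
from h import *
st(); print(manip.sense()['joint_pos']); snap('scene','s2.png',(220,190,340,290),6)"
```

```text
t: 6.62
position: [0.567, 0.1133, 0.3129]
orientation: [[0.836, -0.549, 0.002], [-0.549, -0.836, 0.0], [0.001, -0.001, -1.0]]
wrist_force: [-0.0, 0.4, -0.5]
finger_gap: 0.0428
t: 7.25
position: [0.5663, 0.1118, 0.3075]
orientation: [[0.217, -0.976, -0.013], [-0.976, -0.217, -0.002], [-0.001, 0.013, -1.0]]
wrist_force: [-0.4, -0.9, -2.3]
finger_gap: 0.0428
t 7.25 local x -0.0094 y 0.0379 tcpz 0.3075 yaw -77.47 tilt [-0.0131 -0.002 ] gap 0.0428 F(dock) -0.5 -0.8 -2.3 T [ 0.1  -0.01  0.03]
[ -44.14409012   28.91042921   38.55430514  105.76147629  -21.94404757
   53.75208843 -163.07522013]
```

View pics/s2.png

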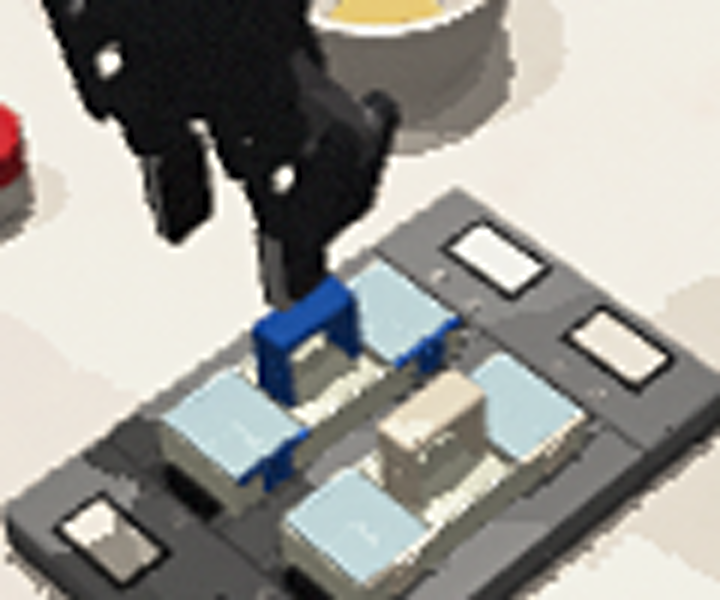

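Both covers lie flat and shut at about (230,430) and (400,310). The wrist is near its limit in this turn direction, so I'll turn back the other way.

```bash
python3 -m crank '[[[0.5,0,0,0,-0.179],[0.5,0,0,0,-0.179],[0.5,0,0,0,-0.179],[0.5,0,0,0,-0.179],[0.5,0,0,0,-0.179]]]'
python3 -m crank '[[[0.5,0,0,0,-0.179],[0.5,0,0,0,-0.179],[0.5,0,0,0,-0.179],[0.5,0,0,0,-0.179],[0.5,0,0,0,-0.179]]]' >/dev/null
python3 -m crank '[[[0.5,0,0,0,-0.179],[0.5,0,0,0,-0.179],[0.5,0,0,0,-0.179],[0.5,0,0,0,-0.179],[0.5,0,0,0,-0.179]]]' >/dev/null
python3 -c "
from h import *
st(); print(manip.sense()['joint_pos'])"
```

```text
t: 7.92
position: [0.5664, 0.1125, 0.3071]
orientation: [[0.903, -0.429, -0.014], [-0.429, -0.903, -0.002], [-0.012, 0.008, -1.0]]
wrist_force: [0.8, 1.0, -0.3]
finger_gap: 0.0426
t 9.18 local x -0.0092 y 0.0386 tcpz 0.3075 yaw 77.16 tilt [-0.0128 -0.0022] gap 0.0427 F(dock) 0.1 0.0 0.5 T [-0.01  0.01  0.04]
[-16.10018059  24.93263345   0.12131823 103.83552608  -0.16948147
  51.97114862 -28.72581958]
```

```bash
python3 -m crank '[[[0.5,0,0,0,-0.172],[0.5,0,0,0,-0.172],[0.5,-0.0176,0.009,0.02,0],[0.5,0,0,0.03,0],[0.5,0,0,0,0]]]' 20 >/dev/null
python3 -c "
from h import *
st(); snap('top','t2.png',(215,190,335,285),6)"
```

```text
t 9.80 local x -0.0021 y 0.0193 tcpz 0.2540 yaw 96.20 tilt [-0.0191 -0.004 ] gap 0.0428 F(dock) -0.5 -0.1 0.6 T [-0.01 -0.03 -0.04]
```

View pics/t2.png

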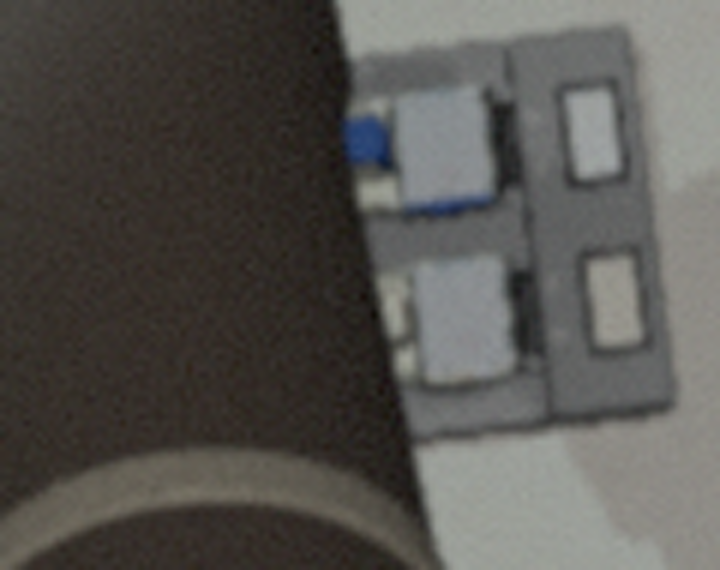

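Dock unmoved and the right cover flat at about (445,150). The arm hides the left half. Lowering onto the left part of the handle.

```bash
python3 -m crank '[[[0.5,0.002,0.005,0.02,0],[0.5,0,0,0.014,0],[0.5,0,0,0,0],[0.1,0,0,0,0],[0,0,0,0,0]]]' 40 >/dev/null
python3 -c "
from h import *
st()"
python3 -m crank '[[[0,0,0,0,0],[0,0,0,0,0],[0,0,0,0,0],[0,0,0,-0.001,0],[0,0,0,0,0]]]' 40 >/dev/null
python3 -c "
from h import *
st()"
```

```text
t 10.47 local x 0.0038 y 0.0229 tcpz 0.2234 yaw 96.39 tilt [-0.0122 -0.0022] gap 0.0171 F(dock) 2.2 -0.6 -2.0 T [ 0.1  -0.73  0.04]
t 11.10 local x 0.0033 y 0.0228 tcpz 0.2234 yaw 96.39 tilt [-0.0143 -0.0027] gap 0.0171 F(dock) 5.5 -1.1 -2.6 T [ 0.16 -1.34  0.05]
```

```bash
python3 -m crank '[[[0,-0.001,0,-0.002,0],[0,0,0,0,0],[0,0,0,0,0],[0,0,0,0,0],[0,0,0,0,0]]]' 40 >/dev/null
python3 -c "
from h import *
st()"
python3 -m crank '[[[0,0,0,-0.002,0],[0,0,0,0,0],[0,0,0,0,0],[0,0,0,0,0],[0,0,0,0,0]]]' 40 >/dev/null
python3 -c "
from h import *
st(); snap('scene','s3.png',(220,190,340,290),6)"
```

```text
t 11.72 local x 0.0023 y 0.0218 tcpz 0.2250 yaw 96.39 tilt [-0.0176 -0.0033] gap 0.0170 F(dock) -1.8 -0.5 -12.1 T [0.12 0.4  0.01]
t 12.35 local x 0.0032 y 0.0217 tcpz 0.2276 yaw 96.39 tilt [-0.0149 -0.0028] gap 0.0166 F(dock) -2.2 -0.6 -12.8 T [ 0.15  0.53 -0.04]
```

View pics/s3.png

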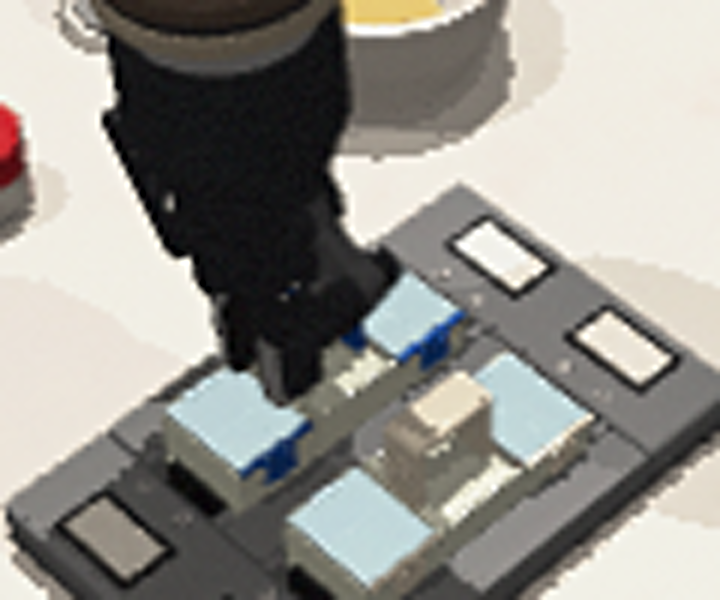

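The picture isn't clear enough to tell whether the cassette end lifted or the dock tipped. I'll measure feature motion between s2 and s3.

```bash
cat > flow.py <<'E'
import cv2,numpy as np,sys
def flow(a,b):
    a,b=[cv2.GaussianBlur(cv2.imread('pics/'+x,0),(0,0),3) for x in(a,b)]
    P={'lblL':(110,540),'lblR1':(497,260),'lblR2':(622,345),'cheekL':(205,495),'casL_front':(275,460),'casL_corner':(172,425),'casR_front':(430,345),'casR_corner':(462,320),'b_handle':(440,395),'b_Rcov':(580,415),'b_Lcov':(300,515),'b_Lcov2':(425,530)}
    q,s,e=cv2.calcOpticalFlowPyrLK(a,b,np.float32([*P.values()])[:,None],None,winSize=(51,51),maxLevel=2)
    for n,p,r,k in zip(P,P.values(),q[:,0],s[:,0]): print(n,(r-p).round(1),k)
flow(*sys.argv[1:3])
E
python3 flow.py s2.png s3.png
```

```text
lblL [-47.6 -69. ] 1
lblR1 [ 3.9 -2.7] 1
lblR2 [4.7 0.5] 1
cheekL [ 3.9 -2.8] 1
casL_front [ 2.5 -6.8] 1
casL_corner [ 3.1 -6.3] 1
casR_front [ 3.7 -5.5] 1
casR_corner [ 5.2 -5.2] 1
b_handle [ 9.  -0.4] 1
b_Rcov [5.8 1.8] 1
b_Lcov [ 6.1 -0. ] 1
b_Lcov2 [ 4.5 -2.5] 1
```

Flow shows the dock's far side tipping about 1.5 mm, and both cassette ends rose only slightly. Pulling at the handle is too central, because the required force is above the dock's tipping limit. I'll put it down, let go, and instead grip the body across x at its left end above the rim, where about 10 N is enough.

```bash
python3 -m crank '[[[0,0,0,0.005,0],[0,0,0,0.001,0],[0.5,0,0,0,0],[0.5,0,0,0,0],[0.5,0.005,0,-0.04,0]]]' 40 >/dev/null
python3 -m crank '[[[0.66,0.009,0,-0.03,0],[0.66,0.009,0,0,0],[0.66,0,0,0,0],[0.66,0,0,0,0],[0.66,0,0,0,0]]]' 40 >/dev/null
python3 -c "
from h import *
st(); snap('scene','s4.png',(220,190,340,290),6); snap('scene','s4b.png')
im=cv2.cvtColor(viewer.capture('top'),cv2.COLOR_RGB2HSV)"
python3 flow.py s2.png s4.png
```

```text
t 13.65 local x 0.0042 y 0.0443 tcpz 0.2907 yaw 96.36 tilt [-0.016  -0.0034] gap 0.0558 F(dock) 0.4 0.0 -0.1 T [-0.02 -0.03 -0.02]
lblL [-50.5 -62.4] 1
lblR1 [2.8 0.7] 1
lblR2 [2.3 0.5] 1
cheekL [2.7 0.5] 1
casL_front [ 0.5 -0.8] 1
casL_corner [ 1.4 -0.5] 1
casR_front [ 0.7 -1. ] 1
casR_corner [ 2.8 -1.6] 1
b_handle [2.8 0.6] 1
b_Rcov [3.3 1.2] 1
b_Lcov [ 3.1 -0.9] 1
b_Lcov2 [1.6 1.3] 1
```

View pics/s4.png

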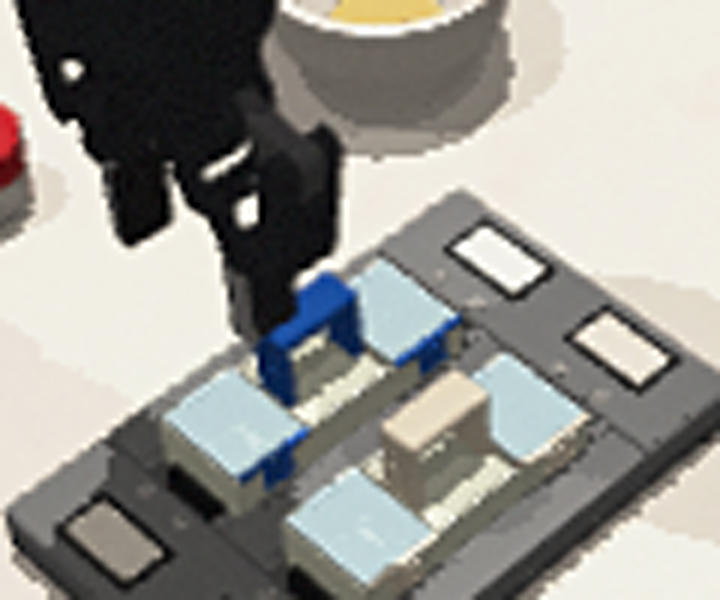

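Covers still shut, cassette seated (moved under 1 mm). Going down over the left end, with one finger in the lane between the two cassettes.

```bash
python3 -m crank '[[[0.66,0,-0.0026,0.03,0],[0.66,0,0,0.03,0],[0.66,0,0,0.014,0],[0.66,0,0,0.006,0],[0.66,0,0,0,0]]]' 30 >/dev/null
python3 -c "
from h import *
st()"
python3 -m crank '[[[0.66,0,0,0.006,0],[0.66,0,0,0.006,0],[0.66,0,0,0.001,0],[0.3,0,0,0,0],[0.3,0,0,0,0]]]' 30 >/dev/null
python3 -c "
from h import *
st()"
```

```text
t 14.43 local x 0.0008 y 0.0448 tcpz 0.2119 yaw 96.39 tilt [-0.0144 -0.0026] gap 0.0564 F(dock) 0.4 0.0 -0.2 T [ 0.   -0.01  0.04]
t 15.05 local x 0.0013 y 0.0448 tcpz 0.1992 yaw 96.39 tilt [-0.012  -0.0021] gap 0.0446 F(dock) 4.9 0.1 -1.2 T [ 0.08 -1.01  0.04]
```

```bash
python3 -m crank '[[[0.3,0,0,-0.002,0],[0.3,0,0,0,0],[0.3,0,0,-0.002,0],[0.3,0,0,0,0],[0.3,0,0,0,0]]]' 30 >/dev/null
python3 -c "
from h import *
st()"
python3 -m crank '[[[0.3,0,0,-0.002,0],[0.3,0,0,0,0],[0.3,0,0,0,0],[0.3,0,0,0,0],[0.3,0,0,0,0]]]' 30 >/dev/null
python3 -c "
from h import *
st(); snap('scene','s5.png',(220,190,340,290),6)"
python3 flow.py s4.png s5.png
```

```text
t 15.68 local x 0.0005 y 0.0447 tcpz 0.2025 yaw 96.39 tilt [-0.0145 -0.0027] gap 0.0447 F(dock) 5.3 -0.7 -6.3 T [ 0.28 -1.18  0.13]
t 16.30 local x 0.0003 y 0.0448 tcpz 0.2046 yaw 96.39 tilt [-0.0152 -0.0028] gap 0.0446 F(dock) 2.0 -0.5 -5.1 T [ 0.18 -0.56  0.1 ]
lblL [0.2 0.3] 1
lblR1 [ 0.  -0.2] 1
lblR2 [-0.1  0. ] 1
cheekL [-0.8  2.5] 1
casL_front [  42.7 -170.9] 1
casL_corner [ 4.7 -7.3] 1
casR_front [2.5 0.3] 1
casR_corner [1.8 0.9] 1
b_handle [1.5 0.7] 1
b_Rcov [0.8 0.5] 1
b_Lcov [3.3 0.9] 1
b_Lcov2 [1. 1.] 1
```

View pics/s5.png

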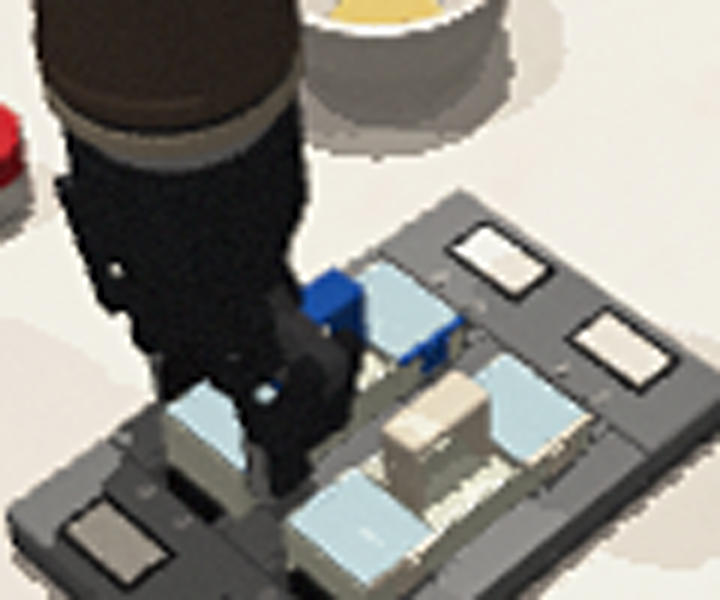

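The left end is up about 4–6 mm, with no dock motion and only 5 N. I'll raise it a bit more to have margin for step 2.

```bash
python3 -m crank '[[[0.3,0,0,-0.002,0],[0.3,0,0,0,0],[0.3,0,0,-0.001,0],[0.3,0,0,0,0],[0.3,0,0,0,0]]]' 30 >/dev/null
python3 -c "
from h import *
st(); snap('scene','s6.png',(220,190,340,290),6)"
python3 flow.py s4.png s6.png | grep -E 'lbl|cas'
python3 -m crank '[[[0.66,0,0,0,0],[0.66,0,0,0,0],[0.66,0,0,-0.03,0],[0.66,0,0,-0.04,0],[0.66,0,0,0,0]]]' 30 >/dev/null
python3 -c "
from h import *
st(); snap('scene','s7.png',(220,190,340,290),6)"
python3 flow.py s4.png s7.png
```

```text
t 16.98 local x 0.0004 y 0.0447 tcpz 0.2076 yaw 96.39 tilt [-0.0152 -0.0029] gap 0.0443 F(dock) 0.7 -1.5 -7.0 T [ 0.11 -0.35  0.03]
lblL [0.1 0.3] 1
lblR1 [ 0.  -0.2] 1
lblR2 [-0.1  0. ] 1
casL_front [  47.7 -175.7] 1
casL_corner [  4.1 -13. ] 1
casR_front [ 2.2 -0.9] 1
casR_corner [1.4 0.6] 1
t 17.65 local x 0.0029 y 0.0451 tcpz 0.2814 yaw 96.39 tilt [-0.0082 -0.0009] gap 0.0565 F(dock) -0.9 0.5 -0.8 T [ 0.01 -0.   -0.02]
lblL [0.3 0.5] 1
lblR1 [0.5 0.4] 1
lblR2 [-0.1  0. ] 1
cheekL [0.3 0.8] 1
casL_front [  6.3 -13.2] 1
casL_corner [  9.1 -12. ] 1
casR_front [ 5.6 -3.2] 1
casR_corner [ 4.3 -1. ] 1
b_handle [2.2 0.4] 1
b_Rcov [0.8 0.6] 1
b_Lcov [1.3 0.6] 1
b_Lcov2 [0.9 1.2] 1
```

View pics/s7.png

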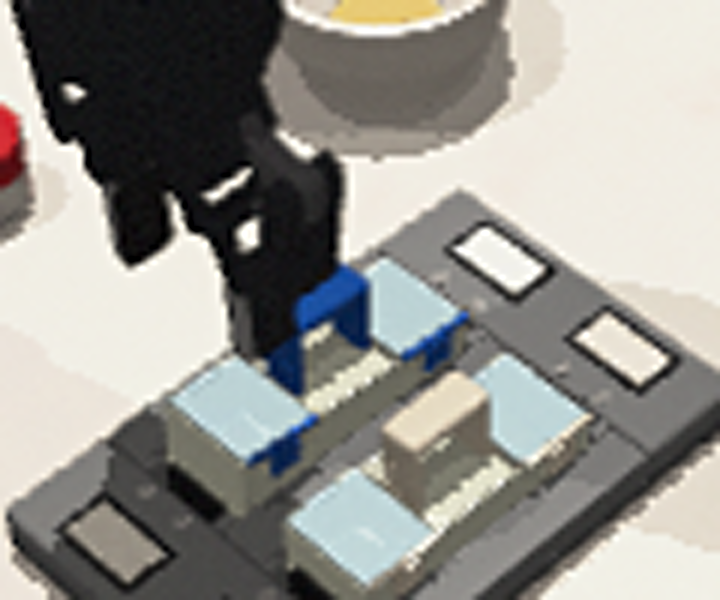

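Step 2 is in place: left end up about 7 mm, held by its cheek, covers shut, dock unmoved (labels moved under 0.5 px). Now the right end.

```bash
python3 -m crank '[[[0.66,-0.045,0,0,0],[0.66,-0.045,0,0,0],[0.66,0,0,0,0],[0.66,0,0,0.03,0],[0.66,0,0,0.02,0]]]' 30 >/dev/null
python3 -c "
from h import *
st()"
python3 -m crank '[[[0.66,0,0,0.016,0],[0.66,0,0,0.01,0],[0.66,0,0,0.005,0],[0.66,0,0,0,0],[0.3,0,0,0,0]]]' 30 >/dev/null
python3 -c "
from h import *
st()"
```

```text
t 18.32 local x -0.0007 y -0.0444 tcpz 0.2260 yaw 96.42 tilt [-0.0166 -0.0024] gap 0.0564 F(dock) 0.3 -0.1 0.6 T [ 0.01 -0.05 -0.09]
t 18.95 local x 0.0003 y -0.0452 tcpz 0.1978 yaw 96.41 tilt [-0.0121 -0.0025] gap 0.0444 F(dock) 1.7 -0.0 0.1 T [ 0.05 -0.53  0.28]
```

```bash
python3 -m crank '[[[0.3,0,0,0,0],[0.3,0,0,-0.002,0],[0.3,0,0,-0.002,0],[0.3,0,0,-0.002,0],[0.3,0,0,0,0]]]' 30 >/dev/null
python3 -c "
from h import *
st()"
python3 -m crank '[[[0.3,0,0,-0.002,0],[0.3,0,0,-0.002,0],[0.3,0,0,-0.0015,0],[0.3,0,0,0,0],[0.3,0,0,0,0]]]' 30 >/dev/null
python3 -c "
from h import *
st(); snap('scene','s8.png',(220,190,340,290),6)"
python3 flow.py s4.png s8.png
```

```text
t 19.57 local x -0.0010 y -0.0452 tcpz 0.2024 yaw 96.40 tilt [-0.0164 -0.003 ] gap 0.0446 F(dock) 0.5 0.6 -8.4 T [-0.09 -0.36  0.12]
t 20.20 local x -0.0007 y -0.0452 tcpz 0.2083 yaw 96.40 tilt [-0.0159 -0.0028] gap 0.0445 F(dock) -2.7 1.2 -5.5 T [-0.1   0.62  0.35]
lblL [0.8 0.5] 1
lblR1 [  24.1 -101.4] 1
lblR2 [2.5 2.3] 1
cheekL [ 4.5 -2.4] 1
casL_front [  4.4 -15.6] 1
casL_corner [-0.8 -9.6] 1
casR_front [ -1.2 -13.4] 1
casR_corner [-17.1 -33.9] 1
b_handle [-98.3 102. ] 1
b_Rcov [1.3 1.2] 1
b_Lcov [1.4 4.3] 1
b_Lcov2 [-0.  -1.6] 1
```

```bash
python3 -m crank '[[[0.3,0,0,-0.0015,0],[0.3,0,0,-0.0015,0],[0.3,0,0,0,0],[0.3,0,0,0,0],[0.3,0,0,0,0]]]' 30 >/dev/null
python3 -c "
from h import *
st(); snap('scene','s9.png',(220,190,340,290),6)"
python3 flow.py s4.png s9.png | grep -E 'cas|lbl'
python3 -m crank '[[[0.66,0,0,0,0],[0.66,0,0,0,0],[0.66,0,0,-0.03,0],[0.66,0,0,-0.04,0],[0.66,0.03,0,-0.01,0]]]' 30 >/dev/null
python3 -m crank '[[[0.66,0.055,0,0,0],[0.66,0.055,0,0,0],[0.66,0.03,0,0,0],[0.66,0,0,0,0],[0.66,0,0,0,0]]]' 30 >/dev/null
python3 -c "
from h import *
st(); snap('scene','s10.png',(220,190,340,290),6)"
python3 flow.py s4.png s10.png
```

```text
t 20.88 local x 0.0003 y -0.0455 tcpz 0.2119 yaw 96.36 tilt [-0.0126 -0.0027] gap 0.0442 F(dock) -0.3 -1.5 -1.2 T [-0.28 -0.08 -0.02]
lblL [0.4 0.5] 1
lblR1 [  21.9 -110.5] 1
lblR2 [2.6 2.4] 1
casL_front [  0.7 -24.9] 1
casL_corner [  3.7 -11.3] 1
casR_front [ -4.8 -22.5] 1
casR_corner [-20.  -44.7] 1
t 22.18 local x 0.0026 y 0.1241 tcpz 0.2910 yaw 96.37 tilt [-0.0146 -0.0035] gap 0.0565 F(dock) -0.7 -0.4 0.4 T [-0.05 -0.06  0.01]
lblL [0.4 0.6] 1
lblR1 [3.8 2.2] 1
lblR2 [1.6 1.8] 1
cheekL [ 6.5 -1.3] 1
casL_front [2.6 0.2] 1
casL_corner [-3.5  2.9] 1
casR_front [  0.8 -16.5] 1
casR_corner [ -0.1 -18.4] 1
b_handle [4.8 1.6] 1
b_Rcov [2.9 3. ] 1
b_Lcov [-4.6  2.7] 1
b_Lcov2 [2.3 2.6] 1
```

View pics/s10.png

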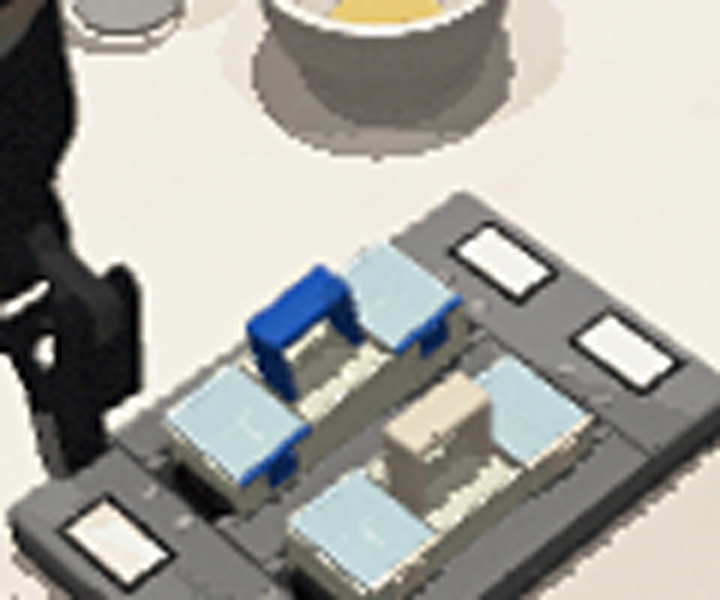

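Both covers are still shut and the dock is down. The right end is up about 10 mm, but the left end slipped back to roughly seated on release. In s9 the right end was past the raised left end. To be sure of step 3, I'll lift the left end again from here: with the right end higher, this passes through that state once more.

```bash
python3 -m crank '[[[0.66,-0.04,-0.001,0,0],[0.66,-0.04,0,0.02,0],[0.66,0,0,0.03,0],[0.66,0,0,0.02,0],[0.66,0,0,0.005,0]]]' 30 >/dev/null
python3 -c "
from h import *
st()"
python3 -m crank '[[[0.66,0,0,0.009,0],[0.66,0,0,0.007,0],[0.66,0,0,0.001,0],[0.3,0,0,0,0],[0.3,0,0,0,0]]]' 30 >/dev/null
python3 -c "
from h import *
st()"
```

```text
t 22.85 local x -0.0008 y 0.0431 tcpz 0.2150 yaw 96.26 tilt [-0.0168 -0.0038] gap 0.0561 F(dock) -0.5 0.6 -0.4 T [ 0.03  0.01 -0.03]
t 23.48 local x -0.0001 y 0.0449 tcpz 0.1998 yaw 96.40 tilt [-0.013  -0.0023] gap 0.0444 F(dock) 2.2 0.3 0.6 T [ 0.06 -0.44  0.04]
```

```bash
python3 -m crank '[[[0.3,0,0,-0.002,0],[0.3,0,0,-0.0015,0],[0.3,0,0,0,0],[0.3,0,0,0,0],[0.3,0,0,0,0]]]' 30 >/dev/null
python3 -c "
from h import *
st(); snap('scene','s11.png',(220,190,340,290),6)"
python3 flow.py s10.png s11.png | grep -E 'cas|lbl'
python3 -m crank '[[[0.3,0,0,-0.0015,0],[0.3,0,0,0,0],[0.3,0,0,0,0],[0.3,0,0,0,0],[0.3,0,0,0,0]]]' 30 >/dev/null
python3 -c "
from h import *
st(); snap('scene','s12.png',(220,190,340,290),6)"
python3 flow.py s10.png s12.png | grep -E 'cas|lbl'
```

```text
t 24.10 local x -0.0007 y 0.0447 tcpz 0.2026 yaw 96.39 tilt [-0.015  -0.0029] gap 0.0448 F(dock) 0.2 0.7 -2.3 T [ 0.06 -0.01 -0.01]
lblL [116.3  86.3] 0
lblR1 [ 0.2 -0.1] 1
lblR2 [0.6 0.4] 1
casL_front [  -3.  -315.8] 1
casL_corner [-229.7   28.1] 0
casR_front [ 2.6 -2. ] 1
casR_corner [ 2.5 -2.6] 1
t 24.77 local x -0.0005 y 0.0448 tcpz 0.2042 yaw 96.39 tilt [-0.0147 -0.0028] gap 0.0449 F(dock) 0.7 -0.4 -2.2 T [ 0.06  0.01 -0.01]
lblL [116.5  86.3] 0
lblR1 [ 0.2 -0.1] 1
lblR2 [0.7 0.4] 1
casL_front [  -3.3 -321.1] 1
casL_corner [-229.5   27.2] 0
casR_front [ 2.1 -4.9] 1
casR_corner [ 1.2 -4. ] 1
```

Only about 2 N: the cassette is already nearly free, left end at about 14–15 mm, right end about 23 mm, so step 3 is met again. Continuing up slowly.

```bash
python3 -m crank '[[[0.3,0,0,-0.002,0],[0.3,0,0,0,0],[0.3,0,0,-0.002,0],[0.3,0,0,0,0],[0.3,0,0,0,0]]]' 30 >/dev/null
python3 -c "
from h import *
st(); snap('scene','s13.png',(220,190,340,290),6)"
python3 flow.py s10.png s13.png | grep -E 'cas|lbl'
python3 -m crank '[[[0.3,0,0,-0.003,0],[0.3,0,0,-0.003,0],[0.3,0,0,0,0],[0.3,0,0,0,0],[0.3,0,0,0,0]]]' 30 >/dev/null
python3 -c "
from h import *
st(); snap('scene','s14.png',(220,190,340,290),6)"
python3 flow.py s10.png s14.png | grep -E 'cas|lbl'
```

```text
t 25.45 local x -0.0004 y 0.0448 tcpz 0.2082 yaw 96.39 tilt [-0.0146 -0.0027] gap 0.0445 F(dock) 0.7 0.6 -2.0 T [ 0.07 -0.02 -0.03]
lblL [116.7  86.6] 0
lblR1 [ 0.2 -0.1] 1
lblR2 [0.6 0.4] 1
casL_front [  -5.3 -324.8] 1
casL_corner [-228.8   24. ] 0
casR_front [  2.  -13.2] 1
casR_corner [ -0.2 -11.3] 1
t 26.12 local x -0.0004 y 0.0448 tcpz 0.2141 yaw 96.39 tilt [-0.0148 -0.0028] gap 0.0446 F(dock) 0.2 0.7 -2.4 T [ 0.07  0.02 -0.01]
lblL [117.1  86.8] 0
lblR1 [ 0.2 -0.1] 1
lblR2 [0.6 0.4] 1
casL_front [  -4.9 -341.2] 1
casL_corner [-226.8   19.1] 0
casR_front [  0.7 -22.8] 1
casR_corner [ -1.6 -22.3] 1
```

View pics/s14.png

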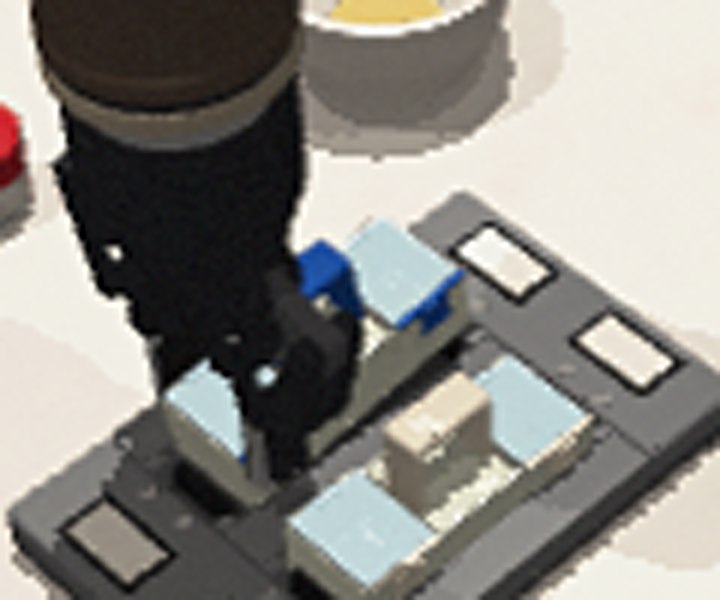

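The right end is fully out, the left end near the rim, and the covers shut. I'm gripping the body, though, and the job asks for the handle. I'll lower it to the earlier stable resting state, regrip the handle across its 38 mm (which also levels it), and lift from there.

```bash
python3 -m crank '[[[0.3,0,0,0.005,0],[0.3,0,0,0.004,0],[0.3,0,0,0.003,0],[0.3,0,0,0.0015,0],[0.66,0,0,0,0]]]' 30 >/dev/null
python3 -c "
from h import *
st()"
python3 -m crank '[[[0.66,0,0,0,0],[0.7,0,0,-0.03,0],[0.75,0,0,-0.05,0],[0.75,-0.042,0.003,0,0.1735],[0.75,0,0,0,0.1735]]]' 30 >/dev/null
python3 -m crank '[[[0.75,0,0,0,0.1735],[0.75,0,0,0,0.1735],[0.75,0,0,0,0.1735],[0.75,0,0,0,0.1735],[0.75,0,0,0,0.1735]]]' 30 >/dev/null
python3 -m crank '[[[0.75,0,0,0,0.1735],[0.75,0,0,0,0.1735],[0.75,0,0,0.01,0],[0.75,0,0,0,0],[0.75,0,0,0,0]]]' 30 >/dev/null
python3 -c "
from h import *
st(); snap('scene','s15.png',(220,190,340,290),6);print(find('handle','scene')[:2])"
python3 flow.py s10.png s15.png
```

```text
t 26.80 local x -0.0005 y 0.0448 tcpz 0.2007 yaw 96.40 tilt [-0.0145 -0.0027] gap 0.0563 F(dock) -0.2 -0.7 0.7 T [ 0.01 -0.04  0.05]
t 28.68 local x 0.0030 y 0.0027 tcpz 0.2705 yaw 7.04 tilt [-0.015  -0.0027] gap 0.0643 F(dock) 0.3 -0.6 -0.1 T [ 0.05 -0.01 -0.05]
[(0.66, array([0.5733, 0.0813, 0.0491])), (0.42, array([ 0.6201, -0.3205,  0.0709]))]
lblL [117.   86.7] 0
lblR1 [ 0.2 -0.1] 1
lblR2 [0.7 0.5] 1
cheekL [1.9 3.8] 1
casL_front [ 4.3 -0.9] 1
casL_corner [-210.    65.5] 0
casR_front [ 2.3 -0. ] 1
casR_corner [ 2.  -2.2] 1
b_handle [ 0.8 -0.7] 1
b_Rcov [0.5 0.3] 1
b_Lcov [4.7 0.8] 1
b_Lcov2 [-1.1 -2.6] 1
```

It's back in the earlier resting state. Descending and gripping the handle.

```bash
python3 -m crank '[[[0.75,0,0,0.025,0],[0.75,0,0,0.013,0],[0.75,0,0,0.005,0],[0.3,0,0,0,0],[0.3,0,0,0,0]]]' 40 >/dev/null
python3 -c "
from h import *
st()"
python3 -m crank '[[[0.3,0,0,0,0],[0.3,0,0,0,0],[0.3,0,0,-0.002,0],[0.3,0,0,0,0],[0.3,0,0,0,0]]]' 60 >/dev/null
python3 -c "
from h import *
st(); snap('scene','s16.png',(220,190,340,290),6)"
python3 flow.py s10.png s16.png
```

```text
t 29.40 local x 0.0032 y 0.0043 tcpz 0.2290 yaw 6.99 tilt [-0.0127 -0.0002] gap 0.0390 F(dock) 0.1 5.2 2.3 T [ 1.05  0.1  -0.02]
t 30.02 local x 0.0028 y 0.0040 tcpz 0.2303 yaw 6.98 tilt [-0.0137 -0.0009] gap 0.0380 F(dock) 0.9 6.2 1.2 T [ 1.3   0.   -0.05]
lblL [115.2  85.2] 0
lblR1 [ 0.8 -0.2] 1
lblR2 [ 1.3 -0. ] 1
cheekL [2.9 3.5] 1
casL_front [ 4.7 -6.8] 1
casL_corner [-224.1   42.2] 0
casR_front [ 2.6 -1.8] 1
casR_corner [ 3.2 -2.8] 1
b_handle [ 0.8 -0.6] 1
b_Rcov [1.2 0. ] 1
b_Lcov [4.6 0.3] 1
b_Lcov2 [-0.4 -3. ] 1
```

```bash
python3 -m crank '[[[0.3,0,-0.001,-0.002,0],[0.3,0,0,0,0],[0.3,0,0,-0.002,0],[0.3,0,0,0,0],[0.3,0,0,0,0]]]' 60 >/dev/null
python3 -c "
from h import *
st(); snap('scene','s17.png',(220,190,340,290),6)"
python3 flow.py s10.png s17.png | grep -E 'lblR|cas|b_'
python3 -m crank '[[[0.3,0,0,-0.002,0],[0.3,0,0,0,0],[0.3,0,0,-0.002,0],[0.3,0,0,0,0],[0.3,0,0,0,0]]]' 60 >/dev/null
python3 -c "
from h import *
st(); snap('scene','s18.png',(220,190,340,290),6)"
python3 flow.py s10.png s18.png | grep -E 'lblR|cas|b_'
```

```text
t 30.70 local x 0.0025 y 0.0035 tcpz 0.2337 yaw 6.91 tilt [-0.0147 -0.003 ] gap 0.0381 F(dock) 0.5 0.0 -1.9 T [-0.03 -0.07 -0.02]
lblR1 [ 0.8 -0.2] 1
lblR2 [ 1.3 -0. ] 1
casL_front [  5.5 -11.8] 1
casL_corner [-226.2   43.6] 0
casR_front [ 5.5 -8.3] 1
casR_corner [ 5.2 -8.1] 1
b_handle [ 1.  -0.6] 1
b_Rcov [ 1.1 -0. ] 1
b_Lcov [4.6 0.4] 1
b_Lcov2 [-0.4 -3. ] 1
t 31.38 local x 0.0025 y 0.0038 tcpz 0.2377 yaw 6.93 tilt [-0.0147 -0.0027] gap 0.0381 F(dock) -0.0 0.1 -1.8 T [ 0.   -0.02 -0.03]
lblR1 [ 0.8 -0.2] 1
lblR2 [ 1.3 -0. ] 1
casL_front [  5.5 -20. ] 1
casL_corner [-229.    45.1] 0
casR_front [  4.9 -15.8] 1
casR_corner [  4.5 -16.6] 1
b_handle [ 0.4 -0.3] 1
b_Rcov [1.1 0. ] 1
b_Lcov [4.7 0.4] 1
b_Lcov2 [-0.4 -3. ] 1
```

It's free: only its weight on the wrist and the dock motionless. Up another 18 mm, then hold.

```bash
python3 -m crank '[[[0.3,0,0,-0.005,0],[0.3,0,0,-0.005,0],[0.3,0,0,-0.005,0],[0.3,0,0,-0.003,0],[0.3,0,0,0,0]]]' 60 >/dev/null
python3 -m crank '[[[0.3,0,0,0,0],[0.3,0,0,0,0],[0.3,0,0,0,0],[0.3,0,0,0,0],[0.3,0,0,0,0]]]' 60 >/dev/null
python3 - <<'E'
from h import *
st(); im=snap('scene','s19.png',(220,190,340,290),6)
# cover-front blue edges: predicted pixels for grid of heights/tilts, vs observed blue component centroids
m=cv2.inRange(cv2.cvtColor(im,cv2.COLOR_RGB2HSV),(100,120,40),(130,255,255)); m[:190]=0;m[290:]=0;m[:,:220]=0;m[:,345:]=0
n,l,s,c=cv2.connectedComponentsWithStats(m)
for i in range(1,n):
    if s[i,4]>5: print(s[i],c[i].round(1))
from scipy.optimize import least_squares
for nm,p in (('Lcov front',(-.024,.038,.032)),('Rcov front',(-.024,-.038,.032)),('handle top',(0,0,.064))):
    for z in (.037,.044): print(nm,z,np.round(proj('scene',C+EX*p[0]+EY*p[1]+np.array([0,0,p[2]+z])),1))
for q in('cover_left_mid','cover_right_mid','cassette'): print(q,find(q,'scene')[:2])
E
python3 flow.py s10.png s19.png
```

```text
t 32.67 local x 0.0029 y 0.0038 tcpz 0.2557 yaw 6.92 tilt [-0.0147 -0.0027] gap 0.0382 F(dock) 0.1 0.4 -1.8 T [ 0.04 -0.02  0.06]
[265 225  16  14 129] [272.5 232.1]
[287 231  10  10  34] [292.1 236.4]
[266 240   3   9  14] [267.2 244.6]
[260 252  12  11  36] [266.1 258.1]
Lcov front 0.037 [266.8 258.2]
Lcov front 0.044 [266.5 256. ]
Rcov front 0.037 [293.  239.1]
Rcov front 0.044 [292.9 237. ]
handle top 0.037 [271.6 232.5]
handle top 0.044 [271.4 230.3]
cover_left_mid [(0.84, array([0.5721, 0.1148, 0.0741]))]
cover_right_mid [(0.61, array([0.5739, 0.0318, 0.078 ]))]
cassette [(0.71, array([0.568 , 0.0852, 0.0718])), (0.66, array([0.5077, 0.0765, 0.0415]))]
lblL [115.   85.5] 0
lblR1 [ 0.8 -0.3] 1
lblR2 [ 1.3 -0. ] 1
cheekL [16.5  1.4] 1
casL_front [  0.8 -52.9] 1
casL_corner [-226.6   50.5] 0
casR_front [  2.4 -49.2] 1
casR_corner [  2.3 -50.3] 1
b_handle [ 0.4 -0.5] 1
b_Rcov [ 1.1 -0.1] 1
b_Lcov [4.6 0.3] 1
b_Lcov2 [-0.7 -3.4] 1
```

Now a finer tilt check, comparing the blue-edge centroids with the seated picture (s4b).

```bash
python3 - <<'E'
from h import *
def comps(im):
    w=im[190:290,220:345]; m=cv2.inRange(cv2.cvtColor(w,cv2.COLOR_RGB2HSV),(100,120,40),(130,255,255))
    n,l,s,c=cv2.connectedComponentsWithStats(m)
    return [(s[i][:5].tolist(),(c[i]+[220,190]).round(2)) for i in range(1,n) if s[i,4]>5]
a=cv2.imread('pics/s4b.png')[:,:,::-1].copy()
b=sum(viewer.capture('scene').astype(float) for _ in range(3))/3
for im in(a,b.astype(np.uint8)):
    for k in comps(im): print(k)
    print()
for z in (.010,.030,.040,.050):
    print(z,[np.round(proj('scene',C+EX*-.024+EY*y+np.array([0,0,.032+z])),2) for y in(.038,-.038)])
E
```

```text
([43, 46, 17, 22, 163], array([270.83, 244.86]))
([66, 53, 11, 9, 34], array([291.21, 247.71]))
([40, 72, 11, 9, 35], array([265.71, 266.71]))

([45, 35, 16, 24, 144], array([271.91, 233.38]))
([67, 41, 10, 10, 32], array([292.  , 236.44]))
([40, 62, 12, 11, 36], array([266.14, 258.14]))

0.01 [array([267.72, 266.24]), array([293.34, 247.28])]
0.03 [array([267.03, 260.3 ]), array([293.06, 241.28])]
0.04 [array([266.68, 257.26]), array([292.91, 238.22])]
0.05 [array([266.32, 254.17]), array([292.77, 235.1 ])]
```

The cassette hangs right end up at about 0.11 rad, too close to the 0.12 limit. First try a firmer grip to level it.

```bash
cat > lev.py <<'E'
from h import *
b=(sum(viewer.capture('scene').astype(float) for _ in range(2))/2).astype(np.uint8)
w=b[190:290,220:345]; m=cv2.inRange(cv2.cvtColor(w,cv2.COLOR_RGB2HSV),(100,120,40),(130,255,255))
n,l,s,c=cv2.connectedComponentsWithStats(m); c=c+[220,190]; z={}
for i in range(1,n):
    if s[i,4]>5: print(s[i],c[i].round(2))
    for k,y,o in(('L',.038,.47),('R',-.038,.43)):
        zz=np.linspace(.005,.08,151); pr=np.array([proj('scene',C+EX*-.024+EY*y+np.array([0,0,.032+q])) for q in zz])
        if s[i,4]>15 and abs(c[i][0]-pr[0,0]+2)<5 and s[i,4]<60: z[k]=np.interp(-(c[i][1]-o),-pr[:,1],zz)
print(z, 'tilt',(z['R']-z['L'])/.076 if len(z)==2 else None); st()
E
python3 -m crank '[[[0.3,0,0,0,0],[0.3,0,0,0,0],[0.3,0,0,0,0],[0.3,0,0,0,0],[0.3,0,0,0,0]]]' 120 >/dev/null
python3 lev.py
```

```text
[ 45  35  16  15 127] [272.52 232.19]
[66 41 11 10 34] [291.94 236.56]
[46 51  3  8 12] [267.33 245.  ]
[40 63 12 10 36] [266.11 258.19]
{'R': np.float64(0.04671672443760033), 'L': np.float64(0.038485425281052754)} tilt 0.10830656784931024
t 33.75 local x 0.0029 y 0.0038 tcpz 0.2557 yaw 6.92 tilt [-0.0147 -0.0027] gap 0.0364 F(dock) 0.1 -0.3 -2.0 T [ 0.02 -0.01 -0.  ]
```

A firmer grip doesn't level it. I'll level it against the dock's end rim: shift it 10 mm left, soften the grip, and press the low left end gently onto the rim top (no cheek there) so that the cassette turns in the pads.

```bash
python3 -m crank '[[[0.3,0,-0.005,0,0],[0.3,0,-0.005,0,0],[0.3,0,0,0.004,0],[0.3,0,0,0.004,0],[0.3,0,0,0,0]]]' 40 >/dev/null
python3 -c "
from h import *
st()"
python3 -m crank '[[[0.3,0,0,0.002,0],[0.3,0,0,0.002,0],[0.3,0,0,0,0],[0.3,0,0,0,0],[0.3,0,0,0,0]]]' 30 >/dev/null
python3 -c "
from h import *
st()"
python3 -m crank '[[[0.3,0,0,0.002,0],[0.3,0,0,0.001,0],[0.3,0,0,0,0],[0.3,0,0,0,0],[0.3,0,0,0,0]]]' 30 >/dev/null
python3 lev.py
```

```text
t 34.38 local x 0.0025 y 0.0136 tcpz 0.2471 yaw 6.91 tilt [-0.0155 -0.0031] gap 0.0365 F(dock) 0.3 -0.2 -2.2 T [-0.02 -0.04 -0.01]
t 35.00 local x 0.0027 y 0.0137 tcpz 0.2438 yaw 6.92 tilt [-0.0144 -0.0028] gap 0.0364 F(dock) 0.4 -0.8 -0.7 T [-0.05  0.   -0.01]
[ 42  42  15  14 128] [269.58 238.57]
[63 48 11 10 34] [288.65 243.12]
[43 57  3  8 12] [264.25 251.  ]
[38 69 11 10 36] [263.28 264.22]
{'R': np.float64(0.02537299067591635), 'L': np.float64(0.018460067431434815)} tilt 0.09095951637475702
t 35.73 local x 0.0031 y 0.0131 tcpz 0.2422 yaw 6.88 tilt [-0.0128 -0.0025] gap 0.0365 F(dock) -2.7 -2.4 10.9 T [-0.09  0.65  0.12]
```

```bash
python3 -m crank '[[[0.3,0,0,0.0015,0],[0.3,0,0,0.001,0],[0.3,0,0,0,0],[0.3,0,0,0,0],[0.3,0,0,0,0]]]' 20 >/dev/null
python3 lev.py
python3 -m crank '[[[0.3,0,0,0.0015,0],[0.3,0,0,0.001,0],[0.3,0,0,0,0],[0.3,0,0,0,0],[0.3,0,0,0,0]]]' 20 >/dev/null
python3 lev.py
```

```text
[ 42  43  15  13 129] [269.5  239.28]
[63 49 11 10 34] [288.35 244.38]
[43 58  3  7 10] [264.1 251.7]
[37 69 11 10 36] [262.39 264.78]
{'R': np.float64(0.02117701002524498), 'L': np.float64(0.01658245134346685)} tilt 0.060454719497080645
t 36.45 local x 0.0033 y 0.0133 tcpz 0.2393 yaw 6.89 tilt [-0.012  -0.0024] gap 0.0364 F(dock) -1.4 -0.9 7.3 T [-0.13 -0.01  0.07]
[ 42  43  15  14 128] [269.42 239.45]
[63 49 11 10 33] [288.12 244.55]
[43 58  3  7  9] [264.   251.67]
[37 69 11 11 37] [262.35 264.84]
{'R': np.float64(0.020633957215497704), 'L': np.float64(0.01637912970370567)} tilt 0.05598457252357941
t 37.17 local x 0.0037 y 0.0131 tcpz 0.2383 yaw 6.87 tilt [-0.0106 -0.0016] gap 0.0361 F(dock) -3.1 -2.2 19.5 T [0.27 0.75 0.08]
```

Tilt is down to about 0.056 rad. Lifting off, moving back over the bay and firming the grip.

```bash
python3 -m crank '[[[0.3,0,0,0,0],[0.3,0,0,-0.006,0],[0.3,0,0,-0.006,0],[0.3,0,0.005,-0.006,0],[0.3,0,0.005,0,0]]]' 60 >/dev/null
python3 -m crank '[[[0.3,0,0,0,0],[0.3,0,0,0,0],[0.3,0,0,0,0],[0.3,0,0,0,0],[0.3,0,0,0,0]]]' 60 >/dev/null
python3 lev.py
python3 - <<'E'
from h import *
snap('scene','s20.png',(220,190,340,290),6)
for q in('cover_left_mid','cover_right_mid','handle','cassette'): print(q,find(q,'scene')[:2])
E
python3 flow.py s19.png s20.png
```

```text
[ 45  36  15  14 130] [272.8  232.68]
[66 43 11  9 33] [291.55 237.73]
[46 51  3  8 12] [267.25 245.08]
[40 63 11 10 35] [265.43 258.46]
{'R': np.float64(0.04296470760789891), 'L': np.float64(0.03762567634136356)} tilt 0.07025041140178093
t 38.52 local x 0.0028 y 0.0039 tcpz 0.2537 yaw 6.93 tilt [-0.0146 -0.0027] gap 0.0365 F(dock) -0.1 0.3 -2.4 T [-0.03 -0.    0.03]
cover_left_mid [(0.77, array([0.5702, 0.1173, 0.0743])), (0.57, array([0.5068, 0.0804, 0.0442]))]
cover_right_mid [(0.76, array([0.5717, 0.0321, 0.0783])), (0.32, array([0.5666, 0.0823, 0.0726]))]
handle [(0.69, array([0.5704, 0.0824, 0.0718]))]
cassette [(0.92, array([0.5064, 0.0786, 0.0437])), (0.9, array([0.5666, 0.087 , 0.0752]))]
lblL [-0.1 -0.1] 1
lblR1 [0. 0.] 1
lblR2 [ 0. -0.] 1
cheekL [-0.5  0.2] 1
casL_front [-3.6  1.2] 1
casL_corner [-3.3  2.8] 1
casR_front [3.  1.5] 1
casR_corner [1.7 2.6] 1
b_handle [-0.1 -0.1] 1
b_Rcov [0. 0.] 1
b_Lcov [0.  0.2] 1
b_Lcov2 [0.1 0. ] 1
```

Centroids and optical flow disagree on how much it levelled, so I'll do an independent check by template-matching the two front tabs against the seated picture.

```bash
cat > tm.py <<'E'
import cv2,numpy as np,sys
from h import proj,C,EX,EY
a=cv2.imread('pics/s4.png').astype(np.float32)
pr=lambda y,z:np.array(proj('scene',C+EX*-.024+EY*y+np.array([0,0,.032+z])))*6
def run(f):
    b=cv2.imread('pics/'+f).astype(np.float32); Z=[]
    for nm,(x,y),yl in(('L',(278,458),.038),('R',(432,345),-.038)):
        out=[]
        for h,w in((26,26),(34,34),(30,42)):
            t=a[y-h:y+h,x-w:x+w]; r=cv2.matchTemplate(b[y-110:y+60,x-75:x+75],t,cv2.TM_CCOEFF_NORMED)
            _,v,_,(i,j)=cv2.minMaxLoc(r); dx,dy=i-75+w,j-110+h
            zz=np.linspace(0,.06,121); d=[(pr(yl,.0105+q)-pr(yl,.0105))[1] for q in zz]
            out.append((dx,dy,round(float(v),2),round(1000*float(np.interp(-dy,-np.array(d),zz)),1)))
        print(f,nm,out); Z.append(np.median([o[3] for o in out]))
    print(' tilt',(Z[1]-Z[0])/76)
for f in sys.argv[1:]: run(f)
E
python3 tm.py s7.png s10.png s19.png s20.png
```

```text
s7.png L [(6, -13, 0.98, 7.4), (6, -13, 0.96, 7.4), (7, -14, 0.96, 7.9)]
s7.png R [(6, -4, 0.97, 2.3), (3, -1, 0.96, 0.6), (4, -2, 0.95, 1.1)]
 tilt -0.08289473684210527
s10.png L [(2, 0, 0.95, 0.0), (3, -1, 0.95, 0.6), (3, 0, 0.95, 0.0)]
s10.png R [(1, -18, 0.97, 10.1), (2, -18, 0.89, 10.1), (0, -16, 0.91, 9.0)]
 tilt 0.13289473684210526Traceback (most recent call last):
  File "tm.py", line 16, in <module>
    for f in sys.argv[1:]: run(f)
                           ~~~^^^
  File "tm.py", line 12, in run
    zz=np.linspace(0,.06,121); d=[(pr(yl,.0105+q)-pr(yl,.0105))[1] for q in zz]
                                                  ~~^^^^^^^^^^
  File "tm.py", line 4, in <lambda>
    pr=lambda y,z:np.array(proj('scene',C+EX*-.024+EY*y+np.array([0,0,.032+z])))*6
                           ~~~~^^^^^^^^^^^^^^^^^^^^^^^^^^^^^^^^^^^^^^^^^^^^^^^^
  File "h.py", line 16, in proj
    k,f,p,R=cal(c); q=R.T@(np.array(P)-p); return q[0]/q[2]*f+k['cx'],q[1]/q[2]*f+k['cy']
            ~~~^^^
  File "h.py", line 4, in cal
    k=viewer.get_calibration(c); f=240/np.tan(np.radians(k['vertical_fov'])/2)
ValueError: time passes only in moves, steps and waits
```

```bash
sed -i 's/^def cal(c):/import functools\n@functools.lru_cache\ndef cal(c):/' h.py; python3 tm.py s19.png s20.png
```

```text
s19.png L [(2, -52, 0.96, 28.9), (3, -53, 0.94, 29.5), (1, -51, 0.94, 28.4)]
s19.png R [(3, -67, 0.98, 36.7), (0, -65, 0.9, 35.7), (-3, -62, 0.91, 34.1)]
 tilt 0.08947368421052637
s20.png L [(-1, -52, 0.97, 28.9), (0, -53, 0.96, 29.5), (-1, -52, 0.96, 28.9)]
s20.png R [(1, -59, 0.98, 32.5), (0, -59, 0.91, 32.5), (0, -58, 0.94, 31.9)]
 tilt 0.047368421052631594
```

Template matching shows the tilt went from 0.09 to 0.05 rad. Both ends are about 38–45 mm above the worktop, inside the 29–75 mm window. Handing in.

```bash
python3 -c "
from h import *
st(); print(workorder.hand_in())"
```

```text
t 38.77 local x 0.0028 y 0.0038 tcpz 0.2537 yaw 6.93 tilt [-0.0146 -0.0027] gap 0.0367 F(dock) -0.0 0.1 -1.9 T [-0.01 -0.04  0.01]
the job is handed in; nothing more can be done
None
```

I handed the job in at 38.8 s. The cassette is held by its handle, just above its bay, with both covers shut. No verdict was reported.

**What I did**
- I pressed both covers shut; the tip height matched the shut height, and the picture showed them flat.
- I rocked the left end up about 7 mm, then the right end past it.
- I then regripped the handle across its 38 mm and lifted the cassette clear.

**Departures from the plan**
- **Rocking grip:** the tool can't tilt, and a first pull at the handle began to tip the dock by about 1.5 mm on its far side. I put it back and rocked the cassette by gripping its body at each end instead.
- **Left end slipped:** it dropped back when I released the right end. I lifted it again with the right end higher, so step 3 should have been met twice.
- **Levelling:** after the lift it hung at about 0.1 rad, right end up. I levelled it by pressing the low end lightly on the dock's rim.

**Last checks**
- **Tilt:** measured at 0.05 to 0.07 rad (limit 0.12). Blue-edge positions and template matching agreed on this; an optical-flow check didn't show the levelling.
- **Height:** the ends are about 38 and 45 mm above the worktop, inside the 29 to 75 mm window.
- **Load:** the wrist carries only the cassette's weight, about 2 N.
- **Dock and other cassette:** both had moved less than about 1 mm from their early positions. I didn't check the jars, label roll and timer again, but the arm never worked near them.
- **Covers at the end:** I had used all 12 pictures, so I confirmed them only by image matching (0.91 to 0.98), not by eye.

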